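Set a contact grill up for melting toppings

TASK

Get the small contact grill ready for melting toppings: set its red-balled heat lever to the middle position, standing straight up, and raise its stiff, springy lid so that, once you have let go and it has settled, it stays at the angle of the red height marker on its side. Do not move the marker, and do not disturb the things standing round the grill.

Things in the scene. Friction and masses are not known exactly. Their poses are not given: they have to be found in the camera images.
- contact_grill: small steel contact grill fixed on the table behind the left induction hob. Origin on the table under the grill; its x axis points from its open front to its hinge at the back (away from the robot), y to its left, z up. The base spans x -50..70, y -100..100, height 90 mm; on its right (y -100..-166) a black side pod 68 mm high carries the heat lever
- press_lid: the steel lid (176 mm wide in y, 40 mm thick at most). Origin on the hinge axis; the lid reaches along its -x from there, y along the axis. It starts a little ajar. The hinge is stiff (7 to 13 N upward at the lip to move it) and springy: it stays, but settles back some degrees once released (varies with its hidden weight)
- lid_lip (a point): centre of the round bead (14 mm diameter, 162 mm long in y) that ends the black handle lip along the lid's front, 150 mm from the hinge axis. The 7 mm thick lip runs the whole width with no gap behind the bead; it overhangs the base front by 45 mm, some 105 to 120 mm above the table, so it is lifted from beneath, best with closed fingers tilted about 45 degrees forward
- lid_hinge (a point): point on the lid's hinge axis, midway along the lid's width, 105 mm above the table (fixed to the grill)
- height_marker: red pointer arm, 128 mm long, 7 mm thick, on the left side of the grill 114 mm left of the lid's middle beside a steel scale arc; origin on the same hinge axis, x axis along the arm towards the hinge: the arm points along its -x, up and to the front. When lid and marker agree their x axes are parallel. It is stiff and must stay as set (about 34 to 55 degrees above level)
- marker_tip (a point): centre of the ball at the free end of the red pointer, 128 mm from the hinge axis
- heat_lever (a joint): angle of the heat lever in rad: 0 = leaning 0.55 rad to the grill's front, 0.55 = straight up (the middle), 1.1 = leaning to the back; stays where it is left
- heat_lever_tip (a point): centre of the red ball (26 mm diameter) on the lever, 70 mm from the lever's pivot, which lies 88 mm above the table at grill x 20, y -135 mm; the lever swings in the grill's x-z plane. Nothing but the steel stem (10 mm) is under the ball
- squeeze_0: yellow squeeze bottle with a red nozzle, 52 mm diameter, 172 mm tall, origin at the centre of its base; bystander
- pepper_mill: dark brown wooden pepper mill, 58 mm diameter, 190 mm tall, origin at the centre of its base; bystander
- deli_b: clear tub with a green lid, 99 mm diameter, 84 mm tall, in front of the grill on the left, origin at the centre of its base; bystander

How it is judged:
At the end, for the whole second after the job is handed in: the released lid rests within 0.06 rad (3.4 degrees) of the marker's angle, and the heat lever stands within 0.12 rad (7 degrees) of straight up (angle between the x axis of press_lid and the x axis of height_marker, either way round below 0.06 rad and angular speed of press_lid below 0.05 rad/s and value of joint heat_lever between 0.43 and 0.67 rad); the robot touches nothing.
It fails at once if the red marker is moved (its tip by more than 6 mm) (distance of marker_tip from where it was at the start of the episode above 0.006 m).
It fails at once if a bystander is moved by more than 20 mm or tipped over (distance of any of squeeze_0, pepper_mill, deli_b from where it was at the start of the episode above 0.02 m or angle between any of squeeze_0, pepper_mill, deli_b's own z axis and vertical above 0.5 rad).
It also fails if it takes over 54 s, if anything falls off the work surface, if the arm or the gripper's body presses on something with over 40 N, if the wrist force passes 120 N, or if a joint passes its speed limit or range.

ROBOT

A 7-joint arm with a two-finger parallel gripper is mounted at the origin on a cart in front of the work surface, level with it; the furniture and walls round the work are solid. World frame = base frame: x ahead of the robot, y to its left, z up, the work surface at z = 0. Lengths are in m, angles in rad, forces in N, time in s.
With the tool pointing down it reaches from about 0.35 to 0.9 m from the base axis. Payload 7.2 kg.
Tool frame: the origin (TCP) lies between the finger pads; the fingertips stand 17 mm ahead of it and the grasp point (between the pads) lies 2 mm behind it; z points along the fingers, y is the line along which they close (so a half turn about z gives the same grasp; the last joint's range is limited). The gripper opens to 88 mm and grips with 3 to 60 N. Pads are 20 mm wide; open, the fingers measure 115 mm over their backs; the gripper's body (75 mm by 178 mm) begins 61 mm behind the grasp point.
Start: joints at [1.146, 0.411, -0.013, 1.596, 0.006, 1.134, -0.082], TCP at [0.218, -0.586, 0.24] pointing down, gripper open.
Joint ranges: [-2.95, 2.95], [-0.29, 1.99], [-1.47, 1.44], [0.14, 2.54], [-1.03, 4.17], [0.13, 1.85], [-2.86, 2.86]. Speed limits (rad/s): [2.39, 2.39, 3.01, 3.01, 3.14, 3.14, 3.14].

INTERFACE

Orientations are given as a unit quaternion [x, y, z, w].
In Python, from workcell import r, vision, workorder gives the robot as it stands. Calls block until the motion is done:
- r.movep(position, orientation): joint-space move of the TCP to a pose.
- r.move_linear(position, rot=None, vel=0.15, contact_N=None): straight line of the TCP; rot=None keeps the orientation; vel is the mean speed in m/s. With contact_N (N) it stops when the force on the tool has changed by that much, and returns True; else False.
- r.goto_joints(angles): joint-space move.
- r.set_gripper(opening): finger opening in m; the grip force is fixed at half the most; returns when the fingers have stopped.
- r.pause(seconds).
- r.ik(position, orientation): joint angles nearest the present ones, or None.
- r.get_obs(): the state.
- vision.get_image(name): name is "side" or "top"; returns a dict with "color" (420x560x3 uint8, red, green, blue), "range_z" (420x560 float32, m along the optical axis (not along the pixel's ray), 0 where there is no reading), "camera_matrix" (3x3 intrinsics, pixels), "k1" (the pictures are not rectified: a ray, as slopes to the right and down, at radius r is drawn at 1 + k1 r^2 times it, then the intrinsics apply), "xyz" and "rotation" of the camera in the world. Camera axes: x right, y up, looking along -z (the intrinsics and any distortion apply to the point x, -y, -z); pixel columns grow to the right and rows downward; lengths in m; the calibration is good to about 2 mm. A picture is of the moment at which its call begins.
A pose or a line that the arm cannot do raises r.IKError and nothing moves.
- workorder.job_done(): hands the job in; it is judged then, once.
The state is a dict: "t": time; "joint_pos": joint angles; "joint_velocities": joint speeds; "joint_efforts": joint torques, N m; "tool_pos": TCP position; "orientation": TCP orientation; "force": force on the tool from outside, world axes, zero at the start; "torque": the same for the moment, N m; "finger_gap": finger opening in m; "gripper_force": force on a finger pad.
Only numpy, scipy, OpenCV 4.12 (cv2) and the standard library are available. Lean on these libraries where they do the work, as an engineer would, in place of code of your own. Each camera call takes 0.05 s, during which the arm holds its last target. There are 200 camera calls.

## Working session

There is one attempt and no reset: what is moved stays moved. The work goes in short steps, each a Python script; the robot and the scene stay as the last script left them, time stands still between calls to the robot, and variables do not carry over. Pictures are saved under pics/ and viewed, at most 10 in all, crops included, and the job is handed in when it is done.

```bash
mkdir -p pics; cat > h.py <<'E'
import numpy as np, cv2
from workcell import r, vision, workorder
def grab(n):
    return vision.get_image(n)
def pts(im):
    """world xyz of all pixels"""
    K=im["camera_matrix"];h,w=im["range_z"].shape
    v,u=np.mgrid[:h,:w].astype(float)
    xd=(u-K[0,2])/K[0,0]; yd=(v-K[1,2])/K[1,1]
    x,y=xd.copy(),yd.copy()
    for _ in range(20):
        s=1+im["k1"]*(x*x+y*y); x,y=xd/s,yd/s
    d=im["range_z"]
    P=np.stack([x*d,-y*d,-d],-1)
    W=P@np.array(im["rotation"]).T+im["xyz"]
    W[d==0]=np.nan
    return W
E
ls; python3 - <<'E'
from h import *
for n in ("side","top"):
    im=grab(n); cv2.imwrite(f"pics/{n}0.png",cv2.cvtColor(im["color"],cv2.COLOR_RGB2BGR))
    np.savez(f"{n}0.npz",W=pts(im),c=im["color"]); print(n,im["xyz"],im["rotation"],im["k1"],im["camera_matrix"][0])
E
```

```text
h.py
picsTraceback (most recent call last):
  File "<stdin>", line 4, in <module>
  File "h.py", line 15, in pts
    W=P@np.array(im["rotation"]).T+im["xyz"]
      ~^~~~~~~~~~~~~~~~~~~~~~~~~~~
ValueError: matmul: Input operand 1 has a mismatch in its core dimension 0, with gufunc signature (n?,k),(k,m?)->(n?,m?) (size 4 is different from 3)
```

```bash
sed -i 's/np.array(im\["rotation"\]).T/R.from_quat(im["rotation"]).as_matrix().T/; 1a from scipy.spatial.transform import Rotation as R' h.py
python3 - <<'E'
from h import *
for n in ("side","top"):
    im=grab(n); cv2.imwrite(f"pics/{n}0.png",cv2.cvtColor(im["color"],cv2.COLOR_RGB2BGR))
    np.savez(f"{n}0.npz",W=pts(im),c=im["color"]); print(n,im["xyz"],im["rotation"],im["k1"],im["camera_matrix"][0])
E
```

```text
side [ 0.72802321 -1.02905237  0.45495167] [0.57347079 0.01638785 0.01824217 0.81885891] -0.0863286987209081 [456.8084819    0.         273.94715431]
top [ 0.55545013 -0.07939592  1.3018993 ] [ 0.03383576 -0.03053308 -0.70583484  0.7069088 ] -0.17370009441802717 [493.40207716   0.         291.26970527]
```

View pics/side0.png

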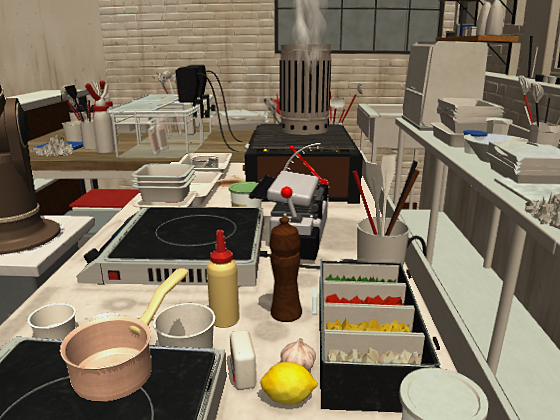

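View pics/top0.png

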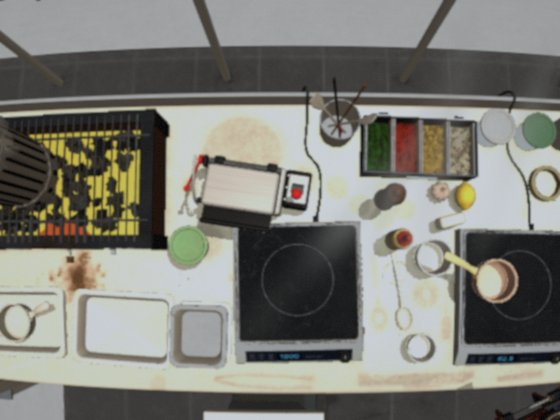

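The side view shows the grill around (295,200): red lever ball at (287,192), red pointer at about (290,147)-(325,182). The top view has the grill at (240,190), red ball (298,192), pointer (185,188)-(203,158) and green tub (188,245).

```bash
python3 - <<'E'
import cv2
a=cv2.imread("pics/side0.png")[125:265,220:360]; b=cv2.imread("pics/top0.png")[140:270,165:325]
cv2.imwrite("pics/c0.png",cv2.hconcat([cv2.resize(a,(400,400),interpolation=cv2.INTER_CUBIC),cv2.resize(b,(400,325),interpolation=cv2.INTER_CUBIC)] if 0 else [cv2.resize(a,(360,360),interpolation=2),cv2.resize(b,(440,360),interpolation=2)]))
E
python3 - <<'E'
import numpy as np,cv2
np.set_printoptions(precision=4,suppress=True)
for n in ("side","top"):
    d=np.load(f"{n}0.npz");W=d["W"];c=d["c"].astype(int)
    red=(c[...,0]>130)&(c[...,1]<60)&(c[...,2]<60)
    k,l,s,ce=cv2.connectedComponentsWithStats(red.astype(np.uint8))
    for i in range(1,k):
        if s[i,4]>8:
            p=W[l==i]; print(n,s[i],np.nanmedian(p,0),np.nanmin(p,0),np.nanmax(p,0))
E
```

```text
side [525  95   8  28  33] [1.6137 0.7413 0.2427] [1.6019 0.7135 0.1903] [1.6259 0.7604 0.2868]
side [273 100   7  13  34] [0.6418 0.9871 0.2034] [0.6244 0.9655 0.1724] [0.6511 1.4273 0.231 ]
side [330 107   1  13  13] [0.8718 0.9734 0.1772] [0.8715 0.9577 0.1537] [0.8724 0.989  0.2016]
side [289 145   7   7  22] [0.7163 0.1608 0.1993] [0.7084 0.1561 0.1891] [0.7243 0.1653 0.2057]
side [297 154  31  31 104] [0.7781 0.1548 0.128 ] [0.7297 0.142  0.0776] [0.8186 0.2654 0.1826]
side [281 187  11   9  74] [ 0.7087 -0.0948  0.1596] [ 0.6958 -0.1013  0.1376] [ 0.7173 -0.0105  0.1672]
side [ 70 189  69  17 859] [-0.4207  1.5098 -0.3977] [-0.5951  1.356  -0.4083] [-0.2502  1.7076 -0.3894]
side [211 230  21  30 264] [ 0.6055 -0.3538  0.1354] [ 0.5883 -0.3659  0.1274] [ 0.6219 -0.3436  0.1718]
side [326 294  75  11 416] [ 0.8532 -0.3452  0.0453] [ 0.7816 -0.3702  0.0355] [ 0.9076 -0.3372  0.0535]
top [397 133   3   7  10] [ 0.8764 -0.3539  0.0442] [ 0.8678 -0.3568  0.0402] [ 0.8829 -0.3509  0.0483]
top [400 143   5   6  21] [ 0.8515 -0.364   0.0428] [ 0.8433 -0.3695  0.0405] [ 0.8563 -0.3581  0.0512]
top [199 156   4   7  18] [0.7977 0.1504 0.1172] [0.789  0.1463 0.111 ] [0.8056 0.154  0.1236]
top [185 186   4   4  10] [0.7134 0.1632 0.205 ] [0.7105 0.1592 0.2005] [0.7182 0.1666 0.2094]
top [292 189   9   9  67] [ 0.707  -0.0849  0.1656] [ 0.6977 -0.0943  0.159 ] [ 0.717  -0.0756  0.1726]
```

View pics/c0.png

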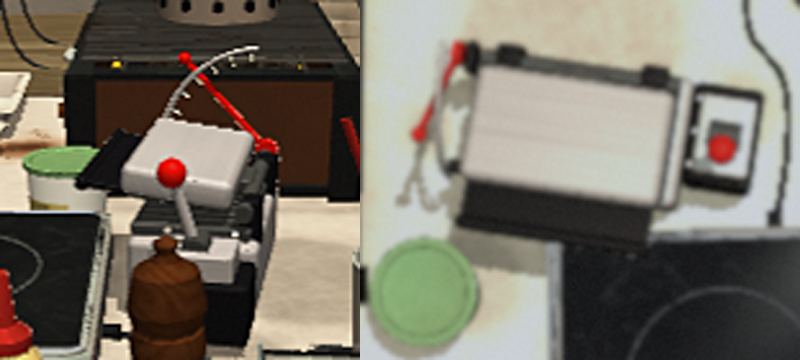

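```bash
python3 - <<'E'
import numpy as np,cv2
np.set_printoptions(precision=4,suppress=True)
d=np.load("top0.npz");W=d["W"];c=d["c"].astype(int)
reg=(W[...,0]>.55)&(W[...,0]<.9)&(W[...,1]>-.16)&(W[...,1]<.2)
g=c.sum(-1)
# lid/lip (high)
m=reg&(W[...,2]>.098)&(W[...,1]>-.05)&(W[...,1]<.15)
k,l,s,ce=cv2.connectedComponentsWithStats(m.astype(np.uint8)); i=1+s[1:,4].argmax(); m=l==i
print("hi rect",cv2.minAreaRect((W[m][:,:2]*1000).astype(np.float32)))
print("hi corners",cv2.boxPoints(cv2.minAreaRect((W[m][:,:2]*1000).astype(np.float32))))
w=m&(g>450); print("white rect",cv2.boxPoints(cv2.minAreaRect((W[w][:,:2]*1000).astype(np.float32))))
P=W[cv2.erode(w.astype(np.uint8),np.ones((5,5)))>0]
def plane(P):
    for _ in range(3):
        A=np.c_[P[:,:2],np.ones(len(P))];q=np.linalg.lstsq(A,P[:,2],rcond=None)[0];e=P[:,2]-A@q;P=P[abs(e)<2*e.std()+1e-4]
    return q,e.std(),P.mean(0)
print("lid plane",plane(P))
b=m&(g<200); P=W[cv2.erode(b.astype(np.uint8),np.ones((3,3)))>0]; print("lip plane",plane(P))
# front edge of lip: frontmost high pixel per column
E=[]
for u in range(205,270):
    v=np.where(m[:,u])[0]
    if len(v): E.append(W[v.max(),u])
E=np.array(E)
for _ in range(3):
    q=np.polyfit(E[:,1],E[:,0],1);e=E[:,0]-np.polyval(q,E[:,1]);E=E[abs(e)<1.5*e.std()+1e-4]
print("front line x=a*y+b",q,np.arctan(q[0]),e.std(),E[:,1].min(),E[:,1].max(),E.mean(0))
# pod
p=reg&(W[...,2]>.055)&(W[...,2]<.08)&(W[...,1]<-.04); print("pod",cv2.boxPoints(cv2.minAreaRect((W[p][:,:2]*1000).astype(np.float32))),p.sum())
gr=(c[...,1]>c[...,0]+20)&(W[...,2]>.07)&reg; print("deli",np.nanmedian(W[gr],0),gr.sum())
for u,v in ((390,195),(400,238)): print(W[v,u])
v,u=197,250
for v in range(150,235,3): print(v,W[v,245],c[v,245])
E
```

```text
hi rect ((713.8518676757812, 50.563873291015625), (181.28643798828125, 171.64236450195312), 81.4260482788086)
hi corners [[615.4762 -26.2716]
 [785.2003 -51.8611]
 [812.2275 127.3994]
 [642.5034 152.9888]]
white rect [[661.0201 -27.7742]
 [781.5822 -47.9143]
 [809.7739 120.8452]
 [689.2117 140.9854]]
lid plane (array([-0.1209,  0.0181,  0.2259]), np.float64(0.0018528499273563568), array([0.7221, 0.049 , 0.1395]))
lip plane (array([-0.0922,  0.0132,  0.1857]), np.float64(0.0023006140538003187), array([0.658 , 0.0559, 0.1258]))
front line x=a*y+b [0.148  0.6205] 0.14690116953289648 0.0005395241848771865 -0.020799818410449006 0.13361018499045058 [0.6287 0.0553 0.1275]
pod [[ 550.9372 -158.2762]
 [ 893.1755 -160.0385]
 [ 893.7875  -41.1728]
 [ 551.5493  -39.4105]] 2414
deli [0.5902 0.1723 0.083 ] 756
[ 0.7025 -0.304   0.1683]
[ 0.6039 -0.3343  0.1295]
150 [ 0.8461  0.0518 -0.0008] [203 198 172]
153 [0.8371 0.0514 0.0025] [202 192 168]
156 [0.829  0.0513 0.0019] [201 191 166]
159 [0.8204 0.051  0.004 ] [200 188 165]
162 [0.798  0.0437 0.0758] [144 136 120]
165 [0.7834 0.04   0.1116] [86 8
[... 224 characters left out ...]
.0368 0.1383] [201 194 182]
186 [0.727  0.0364 0.1408] [203 195 183]
189 [0.7201 0.0365 0.1391] [201 196 184]
192 [0.7128 0.0364 0.1391] [201 193 182]
195 [0.7053 0.036  0.142 ] [203 203 191]
198 [0.6983 0.0361 0.1406] [203 204 193]
201 [0.6911 0.036  0.1405] [202 206 193]
204 [0.6838 0.0358 0.1419] [201 204 191]
207 [0.6763 0.0354 0.145 ] [196 192 181]
210 [0.6695 0.0357 0.1414] [102  98  92]
213 [0.6641 0.0374 0.1231] [37 37 34]
216 [0.6568 0.0373 0.1241] [38 35 35]
219 [0.6495 0.0371 0.125 ] [40 39 38]
222 [0.6419 0.0366 0.1293] [41 39 36]
225 [0.6348 0.0365 0.1293] [30 26 28]
228 [0.6276 0.0365 0.1287] [34 33 32]
231 [0.6239 0.0426 0.0669] [29 27 28]
234 [0.6163 0.0425 0.067 ] [22 23 24]
```

The crop shows the lever ball at crop (172,173), with its stem running down to (197,238). It leans only partly to the front. The lid is ajar by about 6°. Next I intersect rays with the known vertical planes to get angles.

```bash
cat >> h.py <<'E'
YAW=-0.147; EX=np.array([np.cos(YAW),np.sin(YAW),0]); EY=np.array([-np.sin(YAW),np.cos(YAW),0]); EZ=np.array([0,0,1.])
YC=.153   # world projection of grill y=0 on EY
def ray(im,u,v):
    K=im["camera_matrix"]; xd=(u-K[0,2])/K[0,0]; yd=(v-K[1,2])/K[1,1]; x,y=xd,yd
    for _ in range(20):
        s=1+im["k1"]*(x*x+y*y); x,y=xd/s,yd/s
    return np.array(im["xyz"]),R.from_quat(im["rotation"]).as_matrix()@[x,-y,-1]
def onplane(im,u,v,gy):
    "-> (x', z) of the pixel on the plane grill y=gy"
    o,d=ray(im,u,v); t=(YC+gy-o@EY)/(d@EY); p=o+t*d; return np.array([p@EX,p[2]])
def onz(im,u,v,z):
    o,d=ray(im,u,v); p=o+(z-o[2])/d[2]*d; return np.array([p@EX,p@EY-YC])
E
python3 - <<'E'
from h import *
np.set_printoptions(precision=4,suppress=True)
s=grab("side"); t=grab("top")
def cc(im,box,thr=(120,80,80)):
    u0,v0,u1,v1=box; c=im["color"][v0:v1,u0:u1].astype(int); m=(c[...,0]>90)&(c[...,1]<.5*c[...,0])&(c[...,2]<.5*c[...,0]); v,u=np.where(m); return u+u0,v+v0
u,v=cc(s,(276,182,298,204)); print("ball side px",u.mean(),v.mean(),len(u)); B=onplane(s,(u.min()+u.max())/2,(v.min()+v.max())/2,-.135); print("ball x'z",B)
u,v=cc(t,(286,183,306,203)); print("ball top px",u.mean(),v.mean(),onz(t,u.mean(),v.mean(),.155))
print("stem base",onplane(s,296.6,217.6,-.135))
u,v=cc(s,(284,140,300,152)); print("tip side",u.mean(),v.mean(),len(u))
u,v=cc(s,(284,140,335,190)); P=np.array([onplane(s,a,b,.114) for a,b in zip(u,v)])
q=P[(P[:,1]>.12)&(P[:,1]<.19)]; w=np.linalg.svd(q-q.mean(0))[2][0]; print("arm elev deg",np.degrees(np.arctan(w[1]/w[0])),q.mean(0),len(q))
T=P[P[:,1]>.19]; print("tip",T.mean(0),len(T)); print("P range",P.min(0),P.max(0))
d=-w*np.sign(w[0]); m=q.mean(0); k=(.105-m[1])/d[1]; print("hinge x' from arm at z .105",m+k*d)
u,v=cc(t,(180,180,192,194)); print("tip top",onz(t,u.mean(),v.mean(),.2),len(u))
W=pts(t); 
for uu,vv in ((240,240),(270,260),(300,280),(300,213),(289,172),(287,205),(307,176)): print(uu,vv,W[vv,uu],t["color"][vv,uu])
print(W[222:236,215:270:18,2])
print(r.get_obs()["t"],r.get_obs()["force"])
E
```

```text
ball side px 286.2079207920792 191.8118811881188 101
ball x'z [0.7115 0.1554]
ball top px 295.9871794871795 193.07692307692307 [ 0.713  -0.1333]
stem base [0.7353 0.0966]
tip side 292.06451612903226 147.96774193548387 31
arm elev deg -46.26491177365846 [0.7253 0.1533] 105
tip [0.6837 0.1983] 27
P range [0.6632 0.0821] [0.7828 0.2051]
hinge x' from arm at z .105 [0.7715 0.105 ]
tip top [0.6875 0.1134] 31
240 240 [0.6012 0.055  0.0667] [21 21 23]
270 260 [ 0.5515 -0.0206  0.067 ] [26 27 29]
300 280 [ 0.5021 -0.0955  0.0712] [36 36 37]
300 213 [ 0.6755 -0.0963  0.0013] [156 156 140]
289 172 [ 0.7733 -0.0676  0.0698] [41 38 37]
287 205 [ 0.6894 -0.0628  0.0693] [19 18 17]
307 176 [ 0.7628 -0.1131  0.0715] [121 122 123]
[[ 0.1308  0.1275  0.125   0.1285]
 [ 0.1327  0.1319  0.1288  0.1245]
 [ 0.1268  0.1305  0.1222  0.1285]
 [ 0.0019  0.1329  0.1291  0.1236]
 [-0.0037  0.1297  0.1262  0.1254]
 [ 0.0029  0.1276  0.1309  0.1247]
 [ 0.005   0.0565  0.1336  0.1269]
 [ 0.001   0.0638  0.1301  0.1337]
 [-0.0041  0.0655  0.1218  0.1278]
 [ 0.0056  0.0626  0.0649  0.1285]
 [ 0.0063  0.0646  0.0712  0.1279]
 [-0.0003  0.059   0.0656  0.069 ]
 [ 0.0005  0.0625  0.0639  0.0675]
 [-0.0016  0.0595  0.0612  0.0665]]
0.25 [-0.3795 -0.1716 -0.0478]
```

```bash
cat >> h.py <<'E'
def G(x,gy,z): return x*EX+(YC+gy)*EY+z*EZ   # x' , grill y, z -> world
def Q(zt,yt):
    zt=zt/np.linalg.norm(zt); return R.from_matrix(np.c_[np.cross(yt,zt),yt,zt]).as_quat()
def st(): 
    o=r.get_obs(); return round(o["t"],2),np.round(o["tool_pos"],4),np.round(o["force"],1),round(o["finger_gap"],4)
E
python3 - <<'E'
from h import *
c=[]
for s in (1,-1):
    q=Q(-EZ,s*EX); j=r.ik(G(.725,-.135,.30),q); print(s,None if j is None else np.round(j,2))
    if j is not None: c.append((np.abs(np.array(j)-r.get_obs()["joint_pos"]).max(),tuple(q)))
q=np.array(min(c)[1])
r.movep(r.get_obs()["tool_pos"]*np.array([1,1,0])+[.1,.1,.38],r.get_obs()["orientation"])
r.movep(G(.725,-.135,.30),q); print(st())
r.move_linear(G(.725,-.135,.156),contact_N=6); print(st())
r.move_linear(G(.737,-.135,.156)); print(st())
r.set_gripper(.024); print(st())
r.set_gripper(.088); print(st())
r.move_linear(G(.737,-.135,.30),vel=.2); print(st())
s=grab("side"); cv2.imwrite("pics/s1.png",cv2.resize(cv2.cvtColor(s["color"],cv2.COLOR_RGB2BGR)[120:260,200:380],(720,560),interpolation=2))
E
```

```text
1 [ 0.34  0.61 -0.51  1.2   0.29  1.4  -0.28]
-1 [-0.54  0.83  1.25  1.28 -0.78  1.54 -2.69]
(3.12, array([ 0.7196, -0.0905,  0.3004]), array([-0.5, -0.8,  0.5]), 0.0881)
(4.22, array([ 0.7205, -0.0884,  0.1572]), array([-0.2, -0. , -0.3]), 0.0874)
(4.47, array([ 0.7323, -0.0901,  0.1568]), array([-0.7, -0. ,  0.9]), 0.0876)
(5.52, array([ 0.7317, -0.0902,  0.156 ]), array([-0.9, -0.1,  1. ]), 0.0247)
(6.58, array([ 0.7317, -0.0902,  0.156 ]), array([ 0.2, -0.3, -0.5]), 0.0877)
(7.45, array([ 0.7312, -0.0902,  0.2986]), array([-0.3,  0.6, -0.3]), 0.0875)
```

View pics/s1.png

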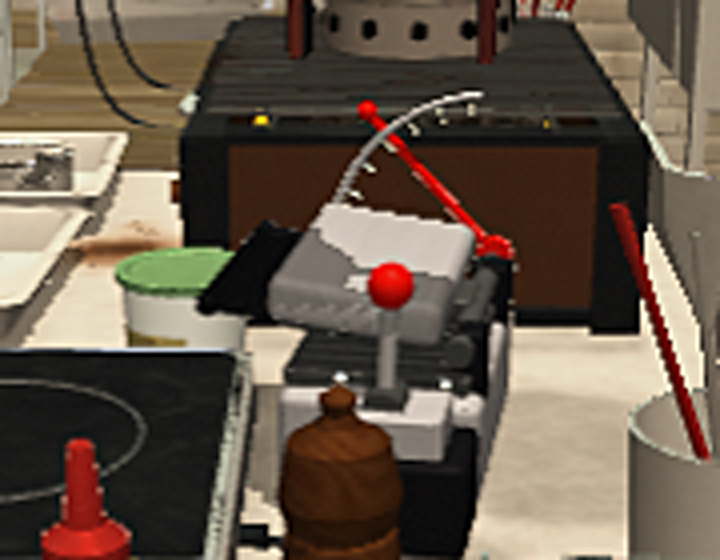

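The picture shows the ball at crop (391,286) above the stem base (387,392), so the lever stands upright. Next I check reachability of the lid lift.

```bash
cat >> h.py <<'E'
HX=.772; a=np.radians(45); ZT=np.cos(a)*EX-np.sin(a)*EZ; N=np.sin(a)*EX+np.cos(a)*EZ; QL=Q(ZT,EY); GY=-.02
def tcp(th,gap=0.):  # th deg; closed fingers under the bead
    t=np.radians(th); b=G(HX-.15*np.cos(t),GY,.105+.15*np.sin(t)); return b-(.017+gap)*N-.003*ZT
def theta():  # lid angle from TCP when in contact
    d=r.get_obs()["tool_pos"]+.017*N+.003*ZT; return np.degrees(np.arctan2(d[2]-.105,HX-d@EX))
E
python3 - <<'E'
import h; from h import *
s=grab("side"); A=onplane(s,296.75,218,-.135);B=onplane(s,297.75,191.5,-.135); print(A,B,"lean",np.arctan2(B[0]-A[0],B[1]-A[1]))
for sg in (1,-1):
    q=Q(ZT,sg*EY)
    for th,g in ((4,0),(25,0),(50,0),(50,.04)):
        j=r.ik(tcp(th,g),q); print(sg,th,None if j is None else np.round(j,2))
    j=r.ik(tcp(4)-.07*EX,q);print(None if j is None else np.round(j,2))
print(tcp(4),tcp(50))
E
```

```text
[0.73562377 0.09572159] [0.73711619 0.15688991] lean 0.024393854453852174
1 4 [-0.1   0.44 -0.27  2.33  2.25  0.55 -1.03]
1 25 [-0.14  0.33 -0.19  2.27  2.04  0.42 -0.81]
1 50 [ 0.01  0.3  -0.33  2.15  1.68  0.38 -0.38]
1 50 [-0.12  0.3  -0.2   2.23  1.9   0.39 -0.65]
[-0.1   0.39 -0.37  2.46  2.21  0.65 -1.1 ]
-1 4 [-0.31  0.43 -0.01  2.34  2.36  0.48  1.95]
-1 25 [-0.64  0.34  0.4   2.31  2.37  0.28  1.94]
-1 50 [-0.6   0.28  0.38  2.18  1.8   0.19  2.57]
-1 50 [-0.81  0.33  0.62  2.28  2.42  0.18  1.89]
[-0.41  0.37 -0.01  2.48  2.34  0.56  1.87]
[0.6211442  0.04247843 0.10556398] [0.67378672 0.03468375 0.21000717]
```

```bash
python3 - <<'E'
from h import *
r.movep(G(.60,-.10,.40),r.get_obs()["orientation"]); r.set_gripper(0)
r.movep(tcp(4)-.07*EX+.17*EZ,QL); print(st())
r.move_linear(tcp(4)-.07*EX,vel=.2); print(st(),np.round(r.get_obs()["joint_pos"],2))
s=grab("side"); cv2.imwrite("pics/s2.png",cv2.resize(cv2.cvtColor(s["color"],cv2.COLOR_RGB2BGR)[120:260,200:380],(720,560),interpolation=2))
hit=r.move_linear(tcp(4)+.02*EX,vel=.04,contact_N=3); print(hit,st(),theta())
E
```

```text
(10.62, array([0.5533, 0.0522, 0.2771]), array([ 0.6, -0.2, -0.3]), 0.0006)
(11.87, array([0.5527, 0.0527, 0.1063]), array([0.3, 0. , 0.1]), 0.0004) [ 0.22  0.47 -0.75  2.44  2.11  0.79 -0.92]
True (13.63, array([0.6284, 0.0413, 0.1046]), array([-0.4,  0.2, -0.5]), 0.0006) 3.8303449889933177
```

View pics/s2.png

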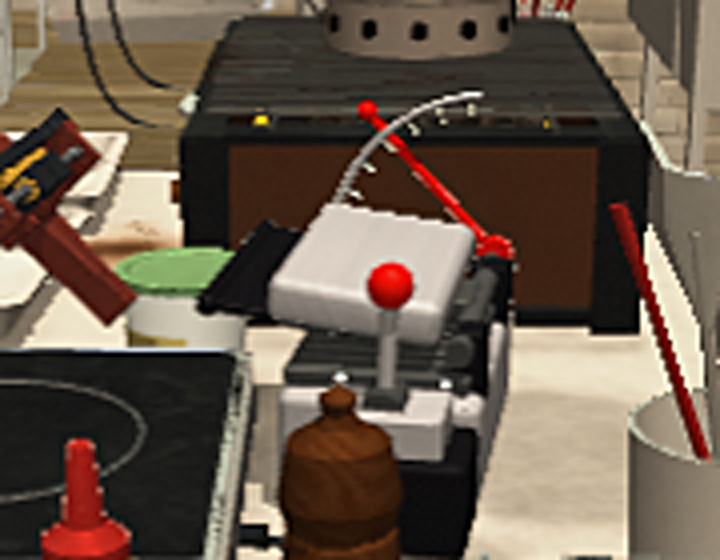

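The picture shows the tilted closed fingers at crop (130,300), level with and ahead of the lip edge (200,310). The contact position matches the geometry, so I lift.

```bash
python3 - <<'E'
from h import *
for th in (10,18,26,34,41,48):
    r.move_linear(tcp(th),vel=.08); print(th,st(),round(theta(),2))
r.pause(.2); print(st(),theta())
r.move_linear(tcp(48,.05),vel=.08); r.pause(.8); print(st())
s=grab("side");t=grab("top")
np.savez("t1.npz",W=pts(t),c=t["color"])
a=cv2.resize(cv2.cvtColor(s["color"],cv2.COLOR_RGB2BGR)[110:250,220:360],(400,400),interpolation=2)
b=cv2.resize(cv2.cvtColor(t["color"],cv2.COLOR_RGB2BGR)[130:270,170:310],(400,400),interpolation=2)
cv2.imwrite("pics/s3.png",cv2.hconcat([a,b]))
E
```

```text
10 (14.0, array([0.6215, 0.0424, 0.1201]), array([-6.1,  1.4, -3.6]), 0.0008) 9.53
18 (14.41, array([0.6253, 0.0418, 0.1389]), array([-8.4,  0.9, -6.6]), 0.0006) 16.77
26 (14.82, array([0.6323, 0.0409, 0.1578]), array([-14.4,   2.4,  -3.1]), 0.0005) 24.39
34 (15.22, array([0.6436, 0.0396, 0.1766]), array([-12.6,   1. ,  -2.7]), 0.0006) 32.7
41 (15.6, array([0.6553, 0.0379, 0.1917]), array([-10.5,   1.5,  -2.4]), 0.001) 39.99
48 (15.97, array([0.6684, 0.0359, 0.2049]), array([-9.2,  1.7, -1.9]), 0.0005) 47.13
(16.18, array([0.6682, 0.0359, 0.2047]), array([-8.3,  0.5, -0.8]), 0.0003) 47.01871699805171
(17.75, array([0.6349, 0.0404, 0.1712]), array([1.2, 0.4, 0.5]), 0.0005)
```

View pics/s3.png

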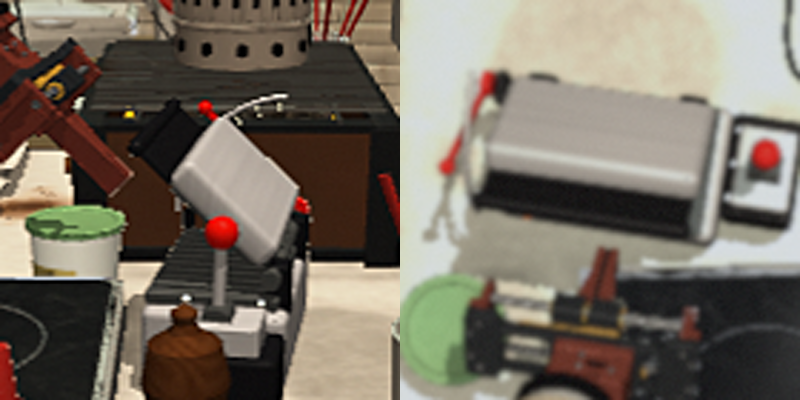

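The lid is up at about 45° (left crop, lip at (160,145)) and the marker and lever look untouched. Measuring the lid plane.

```bash
cat >> h.py <<'E'
def plane_deg(W,c,lo=.10):
    reg=(abs(W@EX-.71)<.09)&(abs(W@EY-YC)<.08)&(W[...,2]>lo); g=c.astype(int).sum(-1); out=[]
    for m,k in ((reg&(g>330),5),(reg&(g<180),3)):
        P=W[cv2.erode(m.astype(np.uint8),np.ones((k,k)))>0]
        for _ in range(4):
            if len(P)<12: break
            mu=P.mean(0); n=np.linalg.svd(P-mu)[2][2]; e=(P-mu)@n; P=P[abs(e)<2*e.std()+5e-4]
        if len(P)<12: out.append(None); continue
        n*=np.sign(n[2]); out.append((round(np.degrees(np.arctan2(n@EX,n[2])),2),round(float(n@EY),3),len(P),round(e.std()*1e3,2),np.round([mu@EX,mu@EY-YC,mu[2]],4)))
    return out
E
python3 - <<'E'
from h import *
for n in ("top0.npz","t1.npz","side0.npz"):
    d=np.load(n); print(n,plane_deg(d["W"],d["c"]))
s=grab("side"); print("side1",plane_deg(pts(s),s["color"]))
d=np.load("t1.npz"); W=d["W"]
# side silhouette of lip in side image: high dark points
Ws=pts(s); m=(abs(Ws@EX-.68)<.07)&(abs(Ws@EY-YC)<.12)&(Ws[...,2]>.19); P=Ws[m]; P=P[np.argsort(-P[:,2])[:15]]; print("top pts",np.c_[P@EX,P@EY-YC,P[:,2]].round(4))
E=[]
hi=(abs(W@EX-.71)<.09)&(abs(W@EY-YC)<.085)&(W[...,2]>.15)
for u in range(190,285):
    v=np.where(hi[:,u])[0]
    if len(v): E.append(W[v.max(),u])
E=np.array(E); print("bead front edge x',z",np.median(E@EX),np.median(E[:,2]),len(E))
E
```

```text
top0.npz [(np.float64(7.05), -0.0, 2015, np.float64(1.95), array([7.071e-01, 7.000e-04, 1.395e-01])), (np.float64(4.63), -0.0, 766, np.float64(2.19), array([ 0.6466, -0.0018,  0.125 ]))]
t1.npz [(np.float64(41.84), -0.007, 1425, np.float64(1.48), array([7.321e-01, 6.000e-04, 1.749e-01])), (np.float64(46.69), -0.006, 736, np.float64(1.68), array([ 0.6685, -0.0011,  0.2041]))]
side0.npz [(np.float64(7.13), -0.0, 465, np.float64(0.64), array([ 7.136e-01, -2.000e-04,  1.373e-01])), (np.float64(4.68), 0.002, 177, np.float64(0.93), array([ 0.6542, -0.0096,  0.1232]))]
side1 [(np.float64(42.69), -0.004, 386, np.float64(0.57), array([ 0.7378, -0.0064,  0.168 ])), (np.float64(40.33), -0.005, 274, np.float64(1.82), array([ 0.6839, -0.0108,  0.1891]))]
top pts [[ 0.7493  0.1013  0.2153]
 [ 0.7439  0.1027  0.2148]
 [ 0.7465  0.1033  0.2148]
 [ 0.6599  0.0186  0.2139]
 [ 0.6602  0.0433  0.2137]
 [ 0.6577 -0.0769  0.2137]
 [ 0.6592 -0.003   0.2136]
 [ 0.657   0.008   0.2136]
 [ 0.6581  0.068   0.2136]
 [ 0.6603 -0.0559  0.2136]
 [ 0.6576  0.0437  0.2135]
 [ 0.6589 -0.0136  0.2135]
 [ 0.6577 -0.0661  0.2135]
 [ 0.6561 -0.0355  0.2135]
 [ 0.6572  0.0324  0.2134]]
bead front edge x',z 0.6525659904485811 0.20966902541276822 83
```

Lid settled at about 42°, with the marker at about 46.8°, so springback is about 5°. Second lift, higher.

```bash
python3 - <<'E'
from h import *
hit=r.move_linear(tcp(42,.006),vel=.06,contact_N=3); print(hit,st())
for th in (44,48,52.7):
    r.move_linear(tcp(th),vel=.06); print(th,st(),round(theta(),2))
r.pause(.2); print(st(),theta())
r.move_linear(tcp(52.7,.05),vel=.08); r.pause(.8); print(st())
s=grab("side");t=grab("top");Ws=pts(s)
print(plane_deg(pts(t),t["color"]),plane_deg(Ws,s["color"]))
m=(abs(Ws@EX-.68)<.07)&(abs(Ws@EY-YC)<.085)&(Ws[...,2]>.19); P=Ws[m]; P=P[np.argsort(-P[:,2])[:25]]; print("top pts",np.median(np.c_[P@EX,P@EY-YC,P[:,2]],0).round(4))
W=pts(t);E=[]
hi=(abs(W@EX-.71)<.09)&(abs(W@EY-YC)<.085)&(W[...,2]>.15)
for u in range(190,285):
    v=np.where(hi[:,u])[0]
    if len(v): E.append(W[v.max(),u])
E=np.array(E); print("bead front edge x',z",np.median(E@EX),np.median(E[:,2]),len(E))
c=s["color"][140:190,284:340].astype(int); v,u=np.where((c[...,0]>90)&(c[...,1]<.5*c[...,0])&(c[...,2]<.5*c[...,0])); P=np.array([onplane(s,x+284,y+140,.114) for x,y in zip(u,v)]); print("tip",P[P[:,1]>.19].mean(0))
a=cv2.resize(cv2.cvtColor(s["color"],cv2.COLOR_RGB2BGR)[110:250,220:360],(600,600),interpolation=2)
cv2.imwrite("pics/s4.png",a)
E
```

```text
False (18.52, array([0.6544, 0.0375, 0.191 ]), array([-0.1, -0.1,  0.2]), 0.0005)
44 (18.86, array([0.6616, 0.0365, 0.1984]), array([-3. ,  0.8, -1.4]), 0.0008) 43.53
48 (19.18, array([0.6679, 0.0356, 0.2044]), array([-8.2,  1.8, -2.5]), 0.0007) 46.87
52.7 (19.54, array([0.6772, 0.0343, 0.212 ]), array([-8.6,  1.2, -2.5]), 0.0005) 51.49
(19.74, array([0.677 , 0.0343, 0.2119]), array([-8.2,  0.4, -2.5]), 0.0005) 51.408212222242774
(21.32, array([0.6443, 0.039 , 0.1791]), array([ 0.6, -0.5,  0.2]), 0.0005)
[(np.float64(45.65), -0.008, 1333, np.float64(1.56), array([ 0.7368, -0.0011,  0.1781])), (np.float64(50.44), -0.003, 654, np.float64(1.57), array([6.757e-01, 6.000e-04, 2.119e-01]))] [(np.float64(46.93), -0.003, 438, np.float64(0.59), array([ 0.741 , -0.007 ,  0.1719])), (np.float64(38.85), -0.081, 269, np.float64(13.63), array([ 0.6836, -0.0108,  0.1954]))]
top pts [0.6665 0.007  0.2216]
bead front edge x',z 0.6605385316811945 0.21802434658673175 83
tip [0.68400986 0.19832845]
```

View pics/s4.png

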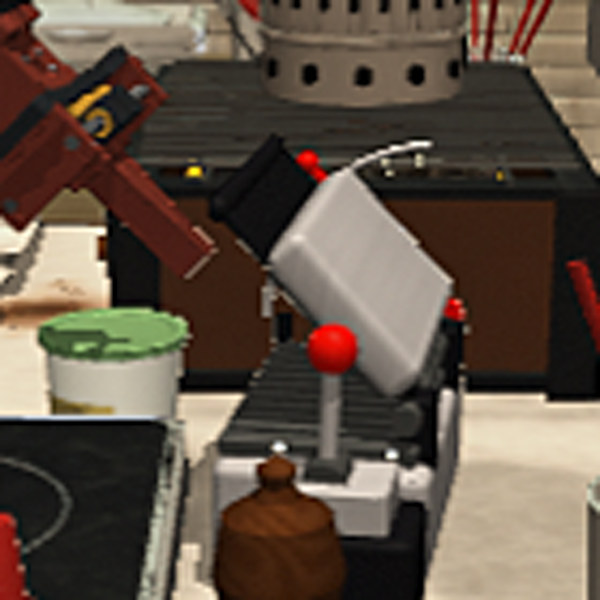

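The lid measures about 46.4° against the marker's 46.8°. The marker tip hasn't moved, the lever is upright, and the gripper is clear of everything, so I hand in.

```bash
python3 - <<'E'
from h import *
s=grab("side"); print(plane_deg(pts(s),s["color"])[0],st())
print(workorder.job_done())
E
```

```text
(np.float64(46.8), -0.004, 399, np.float64(0.55), array([ 0.7405, -0.0038,  0.1723])) (21.47, array([0.6443, 0.0391, 0.1791]), array([ 0.3, -0.3, -0.1]), -0.0001)
the job is handed in; nothing more can be done
None
```

I handed the job in with the heat lever upright and the lid resting at about 46.4°, against about 46.8° for the marker; the marker tip measured in the same place as before, the bystanders looked untouched in the pictures, and no verdict was returned.

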